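# Bring the screw tin round to the front of the parts carousel

### The job

Turn the round parts carousel by pushing its rim, or the upright pegs on it, with a fingertip until the open tin of screws stands right opposite the pointer on the front of the base, and leave it there at rest. Turn it gently, push only the carousel and not the things standing on it, lift nothing, and leave the wrench beside it alone.

Things in the scene. Friction and masses are not known exactly. Their poses are not given: they have to be found in the camera images.
- carousel_base: Fixed dark steel pedestal under the carousel, 75 mm high, foot 136 mm across; origin on the carousel's axis, at table height; z up. From it a pointer arm reaches out under the disc to the base's own -x, the carousel's front: a 40 mm wide tab with a raised metal arrowhead, 128 to 160 mm from the axis, up to 98 mm above the table. Its direction differs by 20 degrees either way, so read it.
- pointer_tip (a point): Tip of the pointer's arrow, 128 mm from the carousel's axis, 94 mm above the table; the tin must stand on the line from here to the axis. The room's wall rises beyond the carousel's left side, about 0.2 m from its axis: a gripper working there can hit the wall, so the right and far sides of the rim are the roomy ones.
- peg0 (a point): Middle of the top of rim peg 0: a dark upright wooden peg, 12 to 14 mm thick (18 mm at its foot), rising 50 mm from the disc's floor to 143 mm above the table, 111 mm from the axis, at the outer end of a rib, midway between two places. The five pegs are alike, 72 degrees apart. Push it sideways, along the rim.
- peg1 (a point): Middle of the top of rim peg 1: a dark upright wooden peg, 12 to 14 mm thick (18 mm at its foot), rising 50 mm from the disc's floor to 143 mm above the table, 111 mm from the axis, at the outer end of a rib, midway between two places. The five pegs are alike, 72 degrees apart. Push it sideways, along the rim.
- peg2 (a point): Middle of the top of rim peg 2: a dark upright wooden peg, 12 to 14 mm thick (18 mm at its foot), rising 50 mm from the disc's floor to 143 mm above the table, 111 mm from the axis, at the outer end of a rib, midway between two places. The five pegs are alike, 72 degrees apart. Push it sideways, along the rim.
- peg3 (a point): Middle of the top of rim peg 3: a dark upright wooden peg, 12 to 14 mm thick (18 mm at its foot), rising 50 mm from the disc's floor to 143 mm above the table, 111 mm from the axis, at the outer end of a rib, midway between two places. The five pegs are alike, 72 degrees apart. Push it sideways, along the rim.
- peg4 (a point): Middle of the top of rim peg 4: a dark upright wooden peg, 12 to 14 mm thick (18 mm at its foot), rising 50 mm from the disc's floor to 143 mm above the table, 111 mm from the axis, at the outer end of a rib, midway between two places. The five pegs are alike, 72 degrees apart. Push it sideways, along the rim.
- screw_tin: The open round metal tin of wood screws, 69 mm across and 38 mm high, loose in one of the five places, its middle about 72 mm from the axis; origin at the middle of its underside. It rides along as the disc turns.
- tape_measure: Pocket tape measure, 40 x 98 x 70 mm, loose in the place that is near the pointer at the start; origin at its underside. Leave it in its place.
- jar: Closed clear glass jar with a steel lid, 58 mm across and 62 mm high, loose in a place of the disc; origin at the middle of its underside.
- bin: Small open square grey plastic bin, 52 x 52 x 36 mm, loose in a place of the disc; origin at the middle of its underside.
- glide: Waisted black rubber machine foot, 60 mm across and 44 mm high, loose in a place of the disc; origin at the middle of its underside.
- carousel (a joint): Angle the carousel has turned since the start, rad: 0 at the start, growing counter-clockwise seen from above; it turns several times round both ways. Its hinge has friction and damping (0.12 N m plus 0.06 N m per rad/s: 1 to 2 N at a peg), so it stays where it is left.
- wrench: Steel combination wrench, 36 x 166 x 9 mm, lying on the table to the right of the carousel; origin at its middle. Leave it alone. A fixed grey drawer cabinet, 150 mm high, stands close to the carousel's right near side; a mitre saw stands farther right. To cross from the right, pass with the fingertips 0.4 m up, on the robot's side of the saw.
- disc_centre (a point): Centre of the carousel: a plywood disc 240 mm across that turns about a vertical axis. The point lies on the axis at the disc's floor, 93 mm above (its underside at 75 mm) the table. An 8 mm lip runs along the edge; five 10 mm high radial ribs part the floor into five places. A turned wooden post, 44 mm wide at its foot, stands at the centre, up to 160 mm above the table.

How it is judged:
On the way:
1. the carousel has been turned well away from its starting position ((value of joint carousel above 0.5 rad or value of joint carousel below -0.5 rad)), for 0.1 s.
At the end, for the whole second after the job is handed in: The tin of screws stands opposite the pointer: its middle within 12 mm of the pointer's line, on the pointer's side of the axis; the carousel is at rest; all five things still stand on the disc in their places (y of screw_tin in the frame of carousel_base between -0.012 and 0.012 m and x of screw_tin in the frame of carousel_base below -0.05 m and velocity of joint carousel between -0.03 and 0.03 rad/s and z of tape_measure in the frame of carousel_base between 0.088 and 0.1 m and horizontal distance between each of tape_measure, screw_tin, jar, bin, glide and carousel_base below 0.1 m and z of screw_tin in the frame of carousel_base between 0.088 and 0.1 m and z of jar in the frame of carousel_base between 0.088 and 0.1 m and z of bin in the frame of carousel_base between 0.088 and 0.1 m and z of glide in the frame of carousel_base between 0.088 and 0.1 m); the robot touches nothing.
It fails at once if the robot touches a thing standing on the carousel instead of the carousel (contact force between any of the fingers, the arm and tape_measure above 1 N or contact force between any of the fingers, the arm and screw_tin above 1 N or contact force between any of the fingers, the arm and jar above 1 N or contact force between any of the fingers, the arm and bin above 1 N or contact force between any of the fingers, the arm and glide above 1 N).
It fails at once if a thing on the carousel is lifted or tipped (height (world z) of any of tape_measure, screw_tin, jar, bin, glide above 0.115 m or angle between any of tape_measure, screw_tin, jar, bin, glide's own z axis and vertical above 0.5 rad).
It fails at once if the carousel is spun instead of turned gently (velocity of joint carousel above 3 rad/s or velocity of joint carousel below -3 rad/s).
It fails at once if the wrench beside the carousel is shoved away (distance of wrench from where it was at the start of the episode above 0.03 m).
It also fails if it takes over 72 s, if anything falls off the work surface, if the arm or the gripper's body presses on something with over 40 N, if the wrist force passes 120 N, or if a joint passes its speed limit or range.

### The arm

A 7-joint arm with a two-finger parallel gripper is mounted at the origin on a cart in front of the work surface, level with it; the furniture and walls round the work are solid. World frame = base frame: x ahead of the robot, y to its left, z up, the work surface at z = 0. Lengths are in m, angles in rad, forces in N, time in s.
With the tool pointing down it reaches from about 0.35 to 0.9 m from the base axis. Payload 19.9 kg.
Tool frame: the origin (TCP) lies where the fingers leave the gripper's body, on its centre line; the fingertips stand 97 mm ahead of it and the grasp point (between the pads) lies 78 mm ahead of it (manip.tip_reach is the distance from the TCP to the fingertips, in m); z points along the fingers, y is the line along which they close (so a half turn about z gives the same grasp; the last joint's range is limited). The gripper opens to 94 mm and grips with 3 to 60 N. Pads are 16 mm wide; open, the fingers measure 119 mm over their backs; the gripper's body (75 mm by 177 mm) begins 78 mm behind the grasp point.
Start: joints at [1.228, 0.417, -0.01, 1.614, 0.005, 1.111, -0.053], TCP at [0.185, -0.597, 0.303] pointing down, gripper open.
Joint ranges: [-2.81, 2.81], [-0.39, 2.02], [-1.27, 1.25], [0.06, 2.57], [-1.19, 4.33], [0.19, 2], [-2.82, 2.82]. Speed limits (rad/s): [1.89, 1.89, 2.39, 2.39, 3.01, 3.01, 3.01].

### API

Orientations are given as a rotation vector (axis times angle).
In Python, from rig import manip gives the robot as it stands.
- The arm moves only by the shell command python3 -m inch 'ROWS' [FORCE]. ROWS is JSON, a list of rows, each a list of 7 numbers: the turn, a rotation vector about the tool's x, y, z in degrees, then the shift along the tool's x, y, z in mm, then the closure, from -1 (fully open) to 1 (shut). A call has 1 to 10 rows; each row is the pose to reach, as a shift and turn from the pose commanded when the call began, along the tool's axes at that moment; what a row does not reach only later rows make up. A row lasts 1/8 s, in which the tool goes at most 62.5 mm and 10.7 degrees, less where a joint would pass 70% of its speed; a pose out of reach is approached as far as the arm can. A call with a gripper value outside its range is refused whole. The fingers move at their own pace and stop on an object; FORCE is the grip in N (left out, the last holds). Time passes only in rows, so rows that repeat a pose let the fingers close. It gives the time, the measured TCP pose, the force, the opening and the grip force at its end, in the units of the state.
- manip.get_state(): the state, without advancing time (a new reading comes with each control period).
- manip.grab_frame(name): name is "side" or "top"; returns a dict with "image" (400x640x3 uint8, red, green, blue), "fx", "fy", "cx", "cy" (pixels), "rvec" (rotation vector, rad) and "tvec" (3), from world to camera coordinates, as OpenCV has them. Camera axes: x right, y down, z forward; pixel columns grow to the right and rows downward; lengths in m; the calibration is good to about 2 mm. A picture is of the moment at which its call begins. There is no depth.
- manip.job_done(): hands the job in; it is judged then, once.
Trained networks look in the newest picture that a camera, given by its name, has taken for a name from the list of things; names that differ only in an ending like _2 or _b are one class to them, and where a whole thing is asked for, a point or a joint stands for the part that bears it (a point fixed in the world has none). Each returns a list of dicts, best first, with "score" (0 to 1); they miss things now and then, are a little off and sometimes report something else, mostly with a low value. They report only what shows in the picture. A call takes as long as a camera call.
- manip.recognise(camera, query): "xy" ([column, row] in pixels, amid what is visible of it).
- manip.outline_of(camera, query): "mask" (400x640 bool, what is visible of it) and "xy" ([column, row] in pixels, amid what is visible of it).
The state is a dict: "t": time; "q": joint angles; "joint_vel": joint speeds; "joint_torque": joint torques, N m; "position": TCP position; "eef_rot": TCP orientation; "contact_force": force on the tool from outside, world axes, zero at the start; "ft_torque": the same for the moment, N m; "gripper_width": opening from 0.0 (shut) to 1.0 (fully open); "gripper_force": force on a finger pad.
Only numpy, scipy, OpenCV 4.12 (cv2) and the standard library are available. Lean on these libraries where they do the work, as an engineer would, in place of code of your own. Each camera call takes 0.05 s, during which the arm holds its last target. There are 200 camera calls.

## Working session

There is one attempt and no reset: what is moved stays moved. The work goes in short steps, Python scripts to look and compute and a shell command to move; the robot and the scene stay as the last step left them, time stands still between calls to the robot, and variables do not carry over. Pictures are saved under pics/ and viewed, at most 10 in all, crops included, and the job is handed in when it is done.

```bash
mkdir -p pics
cat > h.py <<'E'
from rig import manip
import numpy as np, cv2
def cam(n):
    f=manip.grab_frame(n); R=cv2.Rodrigues(np.array(f["rvec"],float))[0]
    return f,R
def ray(f,R,xy,z):
    d=R.T@np.array([(xy[0]-f["cx"])/f["fx"],(xy[1]-f["cy"])/f["fy"],1.]); c=-R.T@np.array(f["tvec"],float)
    return c+d*(z-c[2])/d[2]
def save(f,n): cv2.imwrite("pics/"+n,f["image"][:,:,::-1])
E
python3 - <<'E'
from h import *
for n in ("top","side"):
    f,R=cam(n); save(f,n+"0.png"); print(n,"cam at",(-R.T@np.array(f["tvec"])).round(3))
    for q,z in dict(disc_centre=.093,carousel=.093,pointer_tip=.094,peg0=.143,screw_tin=.125,tape_measure=.15,jar=.12,bin=.12,glide=.12,wrench=.005).items():
        for r in manip.recognise(n,q)[:5]: print(q,round(r["score"],2),np.round(r["xy"]),ray(f,R,r["xy"],z).round(3)[:2])
print(manip.get_state()["position"],manip.get_state()["eef_rot"])
E
```

```text
top cam at [0.37  0.057 0.958]
disc_centre 0.88 [271. 210.] [0.525 0.152]
carousel 0.75 [269. 212.] [0.521 0.155]
pointer_tip 0.76 [246. 270.] [0.399 0.203]
pointer_tip 0.35 [273. 209.] [0.527 0.147]
peg0 0.73 [270. 213.] [0.511 0.148]
screw_tin 0.68 [281. 238.] [0.461 0.127]
tape_measure 0.6 [243. 226.] [0.484 0.202]
jar 0.85 [278. 175.] [0.596 0.134]
jar 0.22 [270. 207.] [0.528 0.15 ]
bin 0.72 [308. 204.] [0.532 0.071]
glide 0.57 [242. 195.] [0.554 0.211]
wrench 0.94 [416. 259.] [ 0.419 -0.179]
wrench 0.73 [273. 211.] [0.54  0.156]
side cam at [ 0.914 -0.491  0.814]
disc_centre 0.75 [355. 177.] [0.542 0.126]
carousel 0.98 [358. 180.] [0.551 0.123]
pointer_tip 0.58 [344. 215.] [0.582 0.026]
peg0 0.67 [356. 176.] [0.566 0.086]
peg0 0.47 [350. 136.] [0.492 0.177]
peg0 0.28 [348. 217.] [ 0.613 -0.009]
screw_tin 0.97 [321. 159.] [0.474 0.1  ]
screw_tin 0.46 [353. 138.] [0.49  0.192]
tape_measure 0.95 [351. 137.] [0.5   0.169]
jar 0.75 [382. 174.] [0.596 0.14 ]
jar 0.55 [342. 215.] [0.589 0.006]
bin 0.89 [335. 186.] [0.538 0.059]
glide 0.71 [388. 149.] [0.565 0.211]
wrench 0.74 [234. 270.] [ 0.444 -0.152]
[ 0.18518884 -0.59692148  0.30264135] [-3.10604536e+00 -4.70784617e-01  8.42373377e-05]
```

View pics/top0.png

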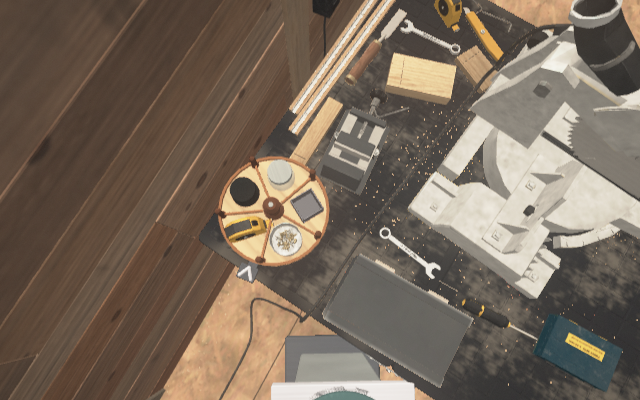

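View pics/side0.png

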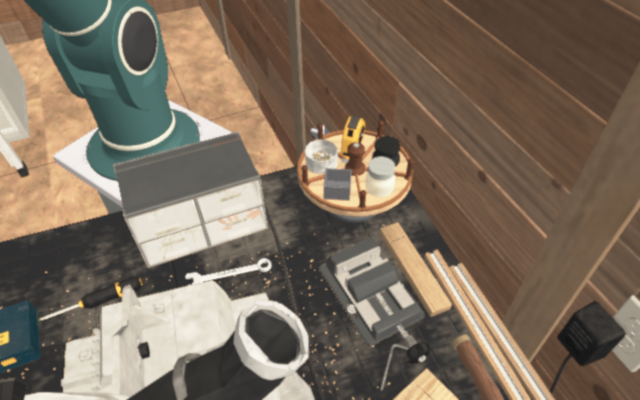

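The top view shows the disc at about (274,211) and the tin at (285,240). The arrow is at (247,271), at the lower left. I'll zoom in for the pegs and the arrow tip.

Run:
```python
from h import *
f,R=cam("top"); im=f["image"][145:290,200:345,::-1]
cv2.imwrite("pics/crop0.png",cv2.resize(im,None,fx=4,fy=4,interpolation=cv2.INTER_CUBIC))
for q in("carousel","screw_tin"):
    m=manip.outline_of("top",q)[0]["mask"].astype(np.uint8)
    c=max(cv2.findContours(m,0,2)[0],key=cv2.contourArea); print(q,cv2.fitEllipse(cv2.convexHull(c)))
    xy=cv2.fitEllipse(cv2.convexHull(c))[0]
    for z in(.101,.131):print(z,ray(f,R,xy,z).round(4))
print(f["fx"])
```

```text
carousel ((273.0414123535156, 210.00013732910156), (111.19593048095703, 112.58183288574219), 178.33152770996094)
0.101 [0.5246 0.146  0.101 ]
0.131 [0.5192 0.1429 0.131 ]
screw_tin ((285.3321228027344, 239.10369873046875), (32.78965377807617, 33.76884841918945), 129.3430633544922)
0.101 [0.4616 0.1197 0.101 ]
0.131 [0.4584 0.1175 0.131 ]
405.1146703695009
```

View pics/crop0.png

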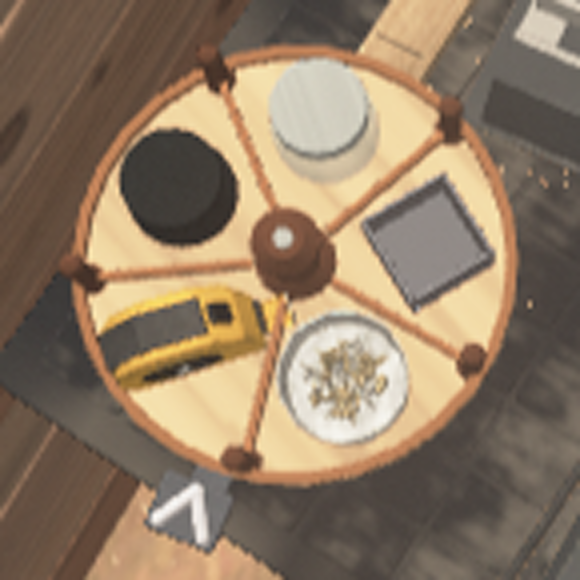

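```bash
cat >> h.py <<'E'
from scipy.spatial.transform import Rotation as Ro
def px(u,v,x0=200,y0=145,s=4): return ((u+.5)/s-.5+x0,(v+.5)/s-.5+y0)
def pol(p,c): d=p[:2]-c[:2]; return (np.hypot(*d)*1e3).round(1),np.degrees(np.arctan2(d[1],d[0])).round(1)
def tool(target):
    s=manip.get_state(); return (Ro.from_rotvec(s["eef_rot"]).inv().apply(np.array(target)-s["position"])*1e3).round(1)
E
python3 - <<'E'
from h import *
f,R=cam("top")
c=ray(f,R,px(295,265),.099); print("c",c)
for n,u,v,z in [("tip",190,485,.094),("tin",345,377,.131),("pA",235,456,.143),("pB",470,352,.143),("pC",450,112,.143),("pD",210,58,.143),("pE",75,266,.143),("post",283,238,.160),("jar",319,107,.155)]:
    p=ray(f,R,px(u,v),z); print(n,p.round(3),pol(p,c))
E
```

```text
c [0.52302859 0.14552713 0.099     ]
tip [0.407 0.201 0.094] (np.float64(128.4), np.float64(154.5))
tin [0.459 0.116 0.131] (np.float64(70.5), np.float64(-155.6))
pA [0.419 0.17  0.143] (np.float64(107.0), np.float64(166.5))
pB [0.469 0.052 0.143] (np.float64(107.6), np.float64(-120.1))
pC [0.595 0.061 0.143] (np.float64(111.0), np.float64(-49.8))
pD [0.626 0.186 0.143] (np.float64(110.5), np.float64(21.4))
pE [0.516 0.253 0.143] (np.float64(107.6), np.float64(93.5))
post [0.526 0.145 0.16 ] (np.float64(3.0), np.float64(-4.7))
jar [0.595 0.128 0.155] (np.float64(74.2), np.float64(-13.8))
```

```bash
python3 -m inch '[[0,0,0,0,0,-60,1],[0,0,0,0,0,-120,1],[0,0,0,0,0,-180,1],[0,0,0,0,0,-200,1],[0,0,0,0,0,-200,1]]'
```

```text
t: 1.92
position: [0.1852, -0.5971, 0.5039]
eef_rot: [3.104, 0.47, 0.001]
contact_force: [0.2, 0.1, -1.0]
gripper_width: 0.504
gripper_force: 0.0
```

```bash
python3 -m inch '[[0,0,0,28,-43,0,1],[0,0,0,57,-86,0,1],[0,0,0,85,-129,0,1],[0,0,0,113,-172,0,1],[0,0,0,142,-215,0,1],[0,0,0,170,-258,0,1],[0,0,0,199,-302,0,1],[0,0,0,227,-345,0,1],[0,0,0,227,-345,0,1],[0,0,0,227,-345,0,1]]' && python3 -c "
from h import *
print(tool([.62,.078,.5]))"
```

```text
t: 3.18
position: [0.2994, -0.2006, 0.5018]
eef_rot: [-3.105, -0.47, 0.001]
contact_force: [-0.3, 0.9, -0.1]
gripper_width: 0.005
gripper_force: 0.0
[ 388.7 -171.2    1.7]
```

```bash
python3 -m inch '[[0,0,0,48,-21,0,1],[0,0,0,97,-43,0,1],[0,0,0,145,-64,0,1],[0,0,0,194,-86,0,1],[0,0,0,243,-107,0,1],[0,0,0,292,-128,0,1],[0,0,0,340,-150,0,1],[0,0,0,389,-171,0,1],[0,0,0,389,-171,0,1],[0,0,0,389,-171,0,1]]' && python3 -c "
from h import *
print(tool([.62,.078,.22]),tool([.62,.078,.211]))
f,R=cam('side');save(f,'s1.png')"
```

```text
t: 4.42
position: [0.6209, 0.0773, 0.5014]
eef_rot: [-3.106, -0.469, 0.003]
contact_force: [0.7, 0.0, -0.3]
gripper_width: 0.005
gripper_force: 0.0
[-2.000e-01 -8.000e-01  2.814e+02] [-2.000e-01 -8.000e-01  2.904e+02]
```

View pics/s1.png

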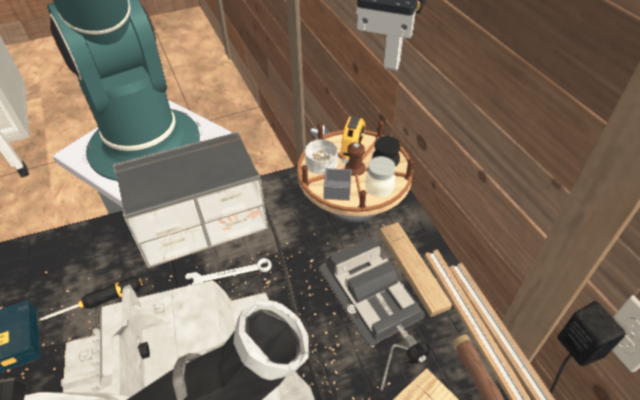

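The side view shows the closed fingers at (395,60), high above the far right of the rim, and nothing else has moved. I'll descend to just above jar height, then check.

```bash
python3 -m inch '[[0,0,0,0,0,45,1],[0,0,0,0,0,90,1],[0,0,0,0,0,135,1],[0,0,0,0,0,180,1],[0,0,0,0,0,220,1],[0,0,0,0,0,235,1],[0,0,0,0,0,235,1]]' && python3 -c "
from h import *
f,R=cam('side');cv2.imwrite('pics/s2.png',cv2.resize(f['image'][90:240,270:440,::-1],None,fx=4,fy=4))"
```

```text
t: 5.35
position: [0.6206, 0.0776, 0.2681]
eef_rot: [3.106, 0.469, -0.0]
contact_force: [-0.3, -0.0, 0.4]
gripper_width: 0.007
gripper_force: 0.0
```

View pics/s2.png

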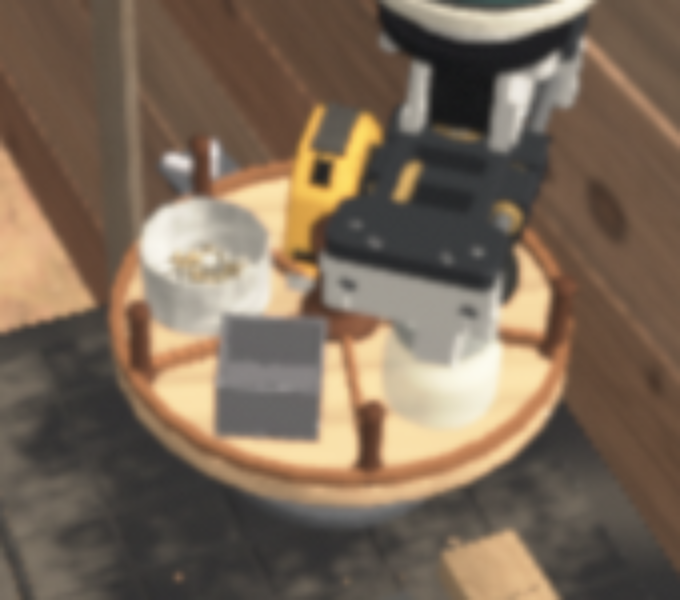

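The fingertip shows at (440,360) in the crop, in front of the jar. The peg to push is at (370,435). I'll project where the tip will land.

Run:
```python
from h import *
f,R=cam("side")
P=lambda p:[(cv2.projectPoints(np.array([p],float),np.array(f["rvec"]),np.array(f["tvec"]),np.array([[f["fx"],0,f["cx"]],[0,f["fy"],f["cy"]],[0,0,1]]),None)[0][0,0]-[270,90])*4]
x,y=.6206,.0776
print("tip now",P([x,y,.171]),"landing",P([x,y,.115]),"floor",P([x,y,.093]))
print("peg pred",P([.525+.111*np.cos(np.radians(-49)),.1447+.111*np.sin(np.radians(-49)),.143]))
a=np.linspace(0,6.28,13)
m=manip.outline_of("side","jar")[0]["mask"]; print("jar bbox",(np.array(cv2.boundingRect(m.astype(np.uint8))[:2])-[270,90])*4,np.array(cv2.boundingRect(m.astype(np.uint8))[2:])*4)
print("jar base pred",P([.595,.128,.093]),P([.595,.128,.155]))
```

```text
tip now [array([434.54669687, 359.10879482])] landing [array([425.79180925, 441.60416652])] floor [array([422.55995928, 472.05717473])]
peg pred [array([369.57450727, 401.89826561])]
jar bbox [380 320] [120 112]
jar base pred [array([432.09223566, 388.71979531])] [array([441.58718162, 299.56482098])]
```

The landing point is clear of both the jar and the peg, so I'll descend.

```bash
python3 -m inch '[[0,0,0,0,0,15,1],[0,0,0,0,0,30,1],[0,0,0,0,0,45,1],[0,0,0,0,0,52,1],[0,0,0,0,0,52,1]]'
python3 - <<'E'
from h import *
c=np.array([.525,.1447])
for a in range(-35,-96,-5):
    p=c+.116*np.array([np.cos(np.radians(a)),np.sin(np.radians(a))]); print(a,tool([*p,.216]))
E
```

```text
t: 6.12
position: [0.6205, 0.0785, 0.2151]
eef_rot: [-3.106, -0.471, 0.001]
contact_force: [0.4, 0.3, -0.2]
gripper_width: 0.008
gripper_force: 0.0
-35 [-0.5  0.2 -0.9]
-40 [-8.8  6.  -0.9]
-45 [-17.5  11.1  -0.9]
-50 [-26.7  15.4  -0.9]
-55 [-36.2  18.9  -0.9]
-60 [-46.   21.6  -0.9]
-65 [-55.9  23.4  -0.9]
-70 [-66.   24.3  -0.9]
-75 [-76.1  24.4  -0.9]
-80 [-86.2  23.5  -0.9]
-85 [-96.2  21.8  -0.9]
-90 [-106.    19.2   -0.9]
-95 [-115.5   15.8   -0.8]
```

```bash
python3 -m inch '[[0,0,0,-9,6,0,1],[0,0,0,-17,11,0,1],[0,0,0,-27,15,0,1],[0,0,0,-36,19,0,1],[0,0,0,-46,22,0,1],[0,0,0,-56,23,0,1],[0,0,0,-66,24,0,1],[0,0,0,-76,24,0,1],[0,0,0,-83,24,0,1],[0,0,0,-83,24,0,1]]'
python3 - <<'E'
from h import *
f,R=cam("top");save(f,"t3.png");im=f["image"][145:290,200:345,::-1]
cv2.imwrite("pics/crop3.png",cv2.resize(im,None,fx=4,fy=4,interpolation=cv2.INTER_CUBIC))
E
```

```text
t: 7.38
position: [0.5481, 0.0306, 0.2157]
eef_rot: [3.106, 0.47, -0.001]
contact_force: [-0.1, 0.9, -0.1]
gripper_width: 0.007
gripper_force: 0.0
```

View pics/crop3.png

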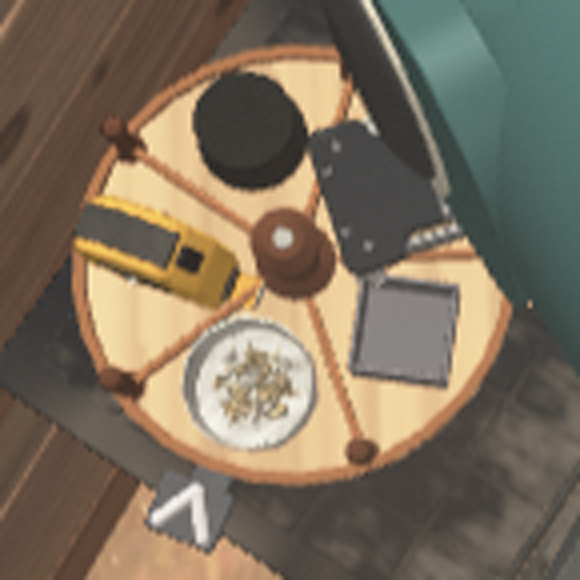

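It turned cleanly. The tin's rim centre is at about (252,384) in the crop, and pegs are at (360,445), (115,378) and (110,130). Next I'll compute the remaining angle.

Run:
```python
from h import *
f,R=cam("top"); c=np.array([.525,.1447])
for n,u,v,z in [("tip",190,485,.094),("tin",252,382,.131),("pA",113,376,.143),("pB",360,442,.143),("pE",108,127,.143)]:
    p=ray(f,R,px(u,v),z); print(n,p.round(3),pol(p,c))
r=manip.outline_of("top","screw_tin")[0]; e=cv2.fitEllipse(max(cv2.findContours(r["mask"].astype(np.uint8),0,2)[0],key=len)); print(r["score"],e, pol(ray(f,R,e[0],.115),c))
for a in (-78,-80,-85,-88,-90,-92): print(a,tool([*(c+.116*np.array([np.cos(np.radians(a)),np.sin(np.radians(a))])),.216]))
```

```text
tip [0.407 0.201 0.094] (np.float64(130.5), np.float64(154.6))
tin [0.457 0.164 0.131] (np.float64(70.6), np.float64(164.3))
pA [0.46  0.232 0.143] (np.float64(109.0), np.float64(126.6))
pB [0.425 0.108 0.143] (np.float64(106.6), np.float64(-159.9))
pE [0.589 0.238 0.143] (np.float64(113.5), np.float64(55.4))
0.98 ((262.27008056640625, 240.8412322998047), (32.55293655395508, 33.99819564819336), 118.26261901855469) (np.float64(71.2), np.float64(162.0))
-78 [ 0.6 -0.2 -0.4]
-80 [-3.4 -0.7 -0.4]
-85 [-13.4  -2.4  -0.4]
-88 [-19.3  -3.8  -0.4]
-90 [-23.2  -4.9  -0.4]
-92 [-27.   -6.2  -0.4]
```

About 9° remain. I'll push that, then back off 8° the way I came and lift.

```bash
python3 -m inch '[[0,0,0,-6,-1,0,1],[0,0,0,-12,-2,0,1],[0,0,0,-17,-3,0,1],[0,0,0,-17,-3,0,1],[0,0,0,-17,-3,0,1],[0,0,0,-10,-2,0,1],[0,0,0,-5,-1,0,1],[0,0,0,-5,-1,0,1]]' && python3 -m inch '[[0,0,0,0,0,-25,1],[0,0,0,0,0,-50,1],[0,0,0,0,0,-90,1],[0,0,0,0,0,-140,1],[0,0,0,0,0,-190,1],[0,0,0,0,0,-240,1],[0,0,0,0,0,-280,1],[0,0,0,0,0,-280,1]]'
python3 - <<'E'
from h import *
c=np.array([.525,.1447]); f,R=cam("top");im=f["image"][145:290,200:345,::-1]
cv2.imwrite("pics/crop4.png",cv2.resize(im,None,fx=4,fy=4,interpolation=cv2.INTER_CUBIC))
r=manip.outline_of("top","screw_tin")[0]; e=cv2.fitEllipse(max(cv2.findContours(r["mask"].astype(np.uint8),0,2)[0],key=len)); print(r["score"],e, pol(ray(f,R,e[0],.115),c), pol(ray(f,R,e[0],.131),c))
E
```

```text
t: 8.52
position: [0.5438, 0.0305, 0.2155]
eef_rot: [-3.106, -0.471, 0.0]
contact_force: [-0.2, -1.0, 0.9]
gripper_width: 0.002
gripper_force: 0.0
t: 9.52
position: [0.5438, 0.0309, 0.4981]
eef_rot: [3.105, 0.471, 0.006]
contact_force: [0.7, -0.2, -1.0]
gripper_width: 0.006
gripper_force: 0.0
0.98 ((256.9211730957031, 239.106201171875), (33.0695915222168, 35.64484405517578), 100.46063232421875) (np.float64(72.0), np.float64(152.6)) (np.float64(72.6), np.float64(154.9))
```

View pics/crop4.png

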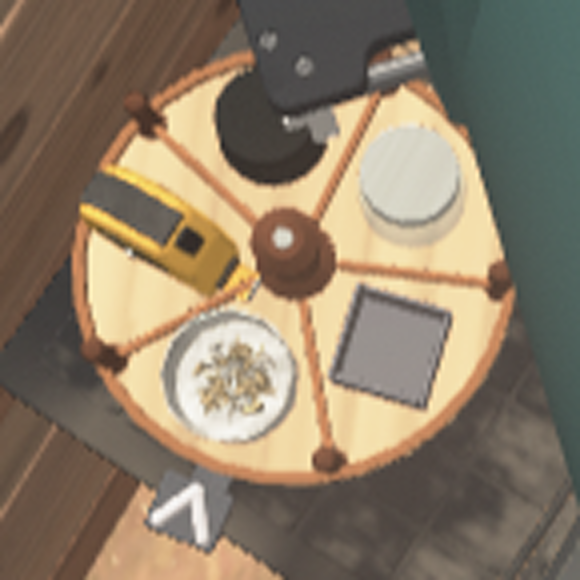

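The tin, at (230,377) in the crop, now sits on the line from the arrow apex (190,487) to the axis: 153–155° against 154.6°. All five things are in their places, and the arm is clear above the carousel.

```bash
python3 -c "
from rig import manip
print(manip.job_done())"
```

```text
the job is handed in; nothing more can be done
None
```

I turned the carousel about 49° clockwise by pushing one peg, so the tin of screws stands within about 2° (roughly 3 mm) of the pointer's line; the arm is clear and the job is handed in, but no verdict came back.

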